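Reset the checker and gauge a microscope bracket's bushings

TASK

Check the microscope's focus bracket: first reset the checker by twisting the spring-return knob on its console clockwise right to the stop, then let go so that it springs back. Then take the long gauge pin by its handle from the rack, thread it straight down through the bracket's upper bushing and on through the lower one until the tip shows well clear below, but leave a clear gap under the handle, and finish while still holding the pin there, spanning both bushings, not pressed hard against them. Leave the two short pins in the rack and everything else on the bench where they are.

Things in the scene. Friction and masses are not known exactly. Their poses are not given: they have to be found in the camera images.
- console: grey checker console, fixed, a box 100 (x) x 120 (y) x 50 mm tall; origin at the centre of its underside, z up. Black knob on top, narrow dark display along its +x edge. Position and yaw vary
- reset_knob (a joint): angle of the console's spring-return knob in rad: 0 at rest, grows as it is turned clockwise seen from above, hard stop at 1.2. The spring's torque is 0.02 N m at rest and 0.08 N m at the stop; let go, it returns to 0 by itself
- knob_grip (a point): point on the knob's vertical axis at the height to grip, 14 mm toward -x from the console's centre and 79 mm above its underside; it does not turn with the knob, its axes are the console's. The grip is an upright bar 42 mm long (along the console's x axis at joint 0), 12 mm wide, from 5 mm above the console's top to 43 mm above it (14 mm above this point), on a disc 46 mm across and 6 mm high
- rack: aluminium pin rack, fixed, 60 (x) x 180 (y) x 100 mm tall: a top plate 8 mm thick on two end plates, open to front and back; origin at the centre of its underside. Three 12 mm holes in a row along its y axis, 55 mm apart, the middle one at the centre. A pin hangs in each by its handle, which rests on the top plate
- gauge_pin: the long steel gauge pin: shaft 10 mm across and 90 mm long below, round dark handle 26 mm across and 45 mm tall above; the last 8 mm of the shaft taper to 4 mm. Origin at the centre of the tip, z along the pin up to the handle: the handle runs from z = 90 to 135 mm. About 0.14 kg. It hangs upright in any one of the rack's three holes and is the one with the taller handle and the longer shaft
- pin_shoulder (a point): on the gauge pin's axis at the underside of its handle, 90 mm above the tip
- short_pin_a: short pin in the rack, to be left there: shaft 45 mm long, handle 26 mm across and only 28 mm tall; origin at its tip
- short_pin_b: another short pin, the same as the other, to be left in the rack
- bracket: C-shaped grey bracket, fixed, on a steel base plate 110 x 80 x 10 mm, overall 105 mm tall: an upright web at its -x side carries two level ears (64 x 50 x 14 mm) one above the other, 32 mm apart. Each ear has a bushing, a through hole 13 mm across with a 2 mm chamfer at the mouth, ringed with brass; both lie on one vertical axis, the z axis of this body. Origin on that axis, on the table. Position and yaw vary
- upper_mouth (a point): centre of the upper bushing's mouth, at the top face of the upper ear, 105 mm above the table; axes are the bracket's
- lower_exit (a point): centre of the lower bushing's lower end, at the underside of the lower ear, 45 mm above the table and 60 mm below the upper mouth; the base plate's top is 35 mm further down
- tin: white round tin with lid, 66 mm across, 26 mm tall; a bystander, origin under its middle
- tweezers: steel tweezers lying flat, 130 mm long, 7 mm tall; a bystander, origin under its middle
- syringe: flux syringe lying flat, 150 mm long, 30 mm wide, 22 mm tall; a bystander, origin under its middle
- phone_board: bare dark phone circuit board lying flat, 45 x 135 x 6 mm; a bystander, origin under its middle
- snips: small snips lying flat, 115 mm long, 12 mm tall; a bystander, origin under its middle
- screwdriver: small screwdriver lying flat, 140 mm long; a bystander, origin under its middle
- parts_tray: open white tray, 70 x 100 x 22 mm; a bystander, origin under its middle
There are look-alikes about, which are no part of the job. What is shaped like the bracket but green is not meant.

How it is judged:
By the outcome, as a careful person would: the job done as asked, in the order asked, and still so for the second after the job is handed in, while the arm keeps its last pose, push and grip.
It also fails if it takes over 67 s, if anything falls off the work surface, if the arm or the gripper's body presses on something with over 40 N, if the wrist force passes 120 N, or if a joint passes its speed limit or range.

ROBOT

A 7-joint arm with a two-finger parallel gripper is mounted at the origin on the work surface. World frame = base frame: x ahead of the robot, y to its left, z up, the work surface at z = 0. Lengths are in m, angles in rad, forces in N, time in s.
With the tool pointing down it reaches from about 0.4 to 0.85 m from the base axis. Payload 4.5 kg.
Tool frame: the origin (TCP) lies between the finger pads; the fingertips stand 22 mm ahead of it and the grasp point (between the pads) lies 3 mm ahead of it; z points along the fingers, y is the line along which they close (so a half turn about z gives the same grasp; the last joint's range is limited). The gripper opens to 88 mm and grips with 3 to 60 N. Pads are 18 mm wide; open, the fingers measure 123 mm over their backs; the gripper's body (75 mm by 187 mm) begins 45 mm behind the grasp point.
Start: joints at [1.216, 0.689, -0.195, 1.565, 0.157, 0.902, -0.215], TCP at [0.237, -0.578, 0.261] pointing down, gripper open.
Joint ranges: [-3.01, 3.01], [-0.46, 2.08], [-1.47, 1.51], [0.13, 2.56], [-1, 4.14], [0.04, 2.09], [-2.66, 2.66]. Speed limits (rad/s): [2.57, 2.57, 3.14, 3.14, 3.14, 3.14, 3.14].

INTERFACE

Orientations are given as a 3x3 rotation matrix whose columns are the frame's x, y, z axes.
In Python, from bench import * gives the robot as it stands.
- The arm moves only by the shell command python3 -m pendant 'ROWS'. ROWS is JSON, a list of rows, each an object with "translation": the shift along the tool's x, y, z in mm, a list of three; "roll": the turn about the tool's z in degrees; "fingers": the finger opening in mm, from 0 to 88.1. A call has 1 to 5 rows; each row shifts and turns the commanded pose from where the row before left it, along the tool's axes as they then stand; what a row does not reach is not made up. A row lasts 1/12 s, in which the tool goes at most 41.7 mm and 7.16 degrees, less where a joint would pass 70% of its speed; a pose out of reach is approached as far as the arm can. A call is refused whole if a number of a shift passes 41.7 or a number of a turn 7.16, either way. A call with a gripper value outside its range is refused whole. The fingers move at their own pace and stop on an object; the grip force is fixed at half the most. Time passes only in rows, so rows that do not move let the fingers close. It gives the time, the measured TCP pose, the force, the opening and the grip force at its end, in the units of the state.
- read_state(): the state, without advancing time (a new reading comes with each control period).
- get_image(name): name is "scene" or "top" or "wrist"; returns (picture, depth): 480x640x3 uint8, red, green, blue; 480x640 float32, m along the optical axis (not along the pixel's ray), 0 where there is no reading.
- camera_model(name): a dict with "fov_y" (degrees; the focal length in pixels is half the picture's height over the tangent of half this angle, whatever the lens; pixels are square), "cx", "cy" (the principal point, pixels), "world_from_camera" (4x4, takes a point from camera to world coordinates); the wrist camera has in their place "T_tool_cam" (4x4, takes a point from camera to tool coordinates, whose origin is the TCP and whose axes are the flange's). Camera axes: x right, y up, looking along -z (the intrinsics and any distortion apply to the point x, -y, -z); pixel columns grow to the right and rows downward; lengths in m; the calibration is good to about 2 mm. A picture is of the moment at which its call begins: read the wrist's pose just before it. camera_model takes no time and is no camera call.
- job_done(): hands the job in; it is judged then, once.
The state is a dict: "time_s": time; "qpos": joint angles; "joint_vel": joint speeds; "tau": joint torques, N m; "tcp_pos": TCP position; "tool_rot": TCP orientation; "ft_force": force on the tool from outside, world axes, zero at the start; "ft_torque": the same for the moment, N m; "gripper_width": finger opening in m; "grasp_force": force on a finger pad.
Only numpy, scipy, OpenCV 4.12 (cv2) and the standard library are available. Lean on these libraries where they do the work, as an engineer would, in place of code of your own. Each camera call takes 0.05 s, during which the arm holds its last target. There are 200 camera calls.

## Working session

There is one attempt and no reset: what is moved stays moved. The work goes in short steps, Python scripts to look and compute and a shell command to move; the robot and the scene stay as the last step left them, time stands still between calls to the robot, and variables do not carry over. Pictures are saved under pics/ and viewed, at most 10 in all, crops included, and the job is handed in when it is done.

```bash
mkdir -p pics; python3 - <<'E'
from bench import *
import cv2,numpy as np
s=read_state();print(s['time_s'],s['tcp_pos'],np.round(s['tool_rot'],3).tolist(),s['gripper_width'])
for n in("top","scene"):
    p,d=get_image(n);cv2.imwrite(f'pics/{n}0.png',p[...,::-1]);np.save(f'pics/{n}0.npy',d);m=camera_model(n);print(n,m)
print(camera_model("wrist"))
E
```

```text
0.0 [ 0.23663144 -0.57780206  0.25990924] [[0.925, 0.379, -0.001], [0.379, -0.925, 0.002], [-0.0, -0.002, -1.0]] 0.0880815864746325
top {'fov_y': 50.859383750972434, 'cx': 317.3621063052148, 'cy': 240.54831290791103, 'world_from_camera': array([[ 0.08710897,  0.97491324, -0.20483214,  0.21539903],
       [-0.99619677,  0.08483328, -0.01988258,  0.08185217],
       [-0.00200721,  0.20578507,  0.97859516,  1.43249619],
       [ 0.        ,  0.        ,  0.        ,  1.        ]])}
scene {'fov_y': 53.782295614317334, 'cx': 321.3438671673389, 'cy': 246.85599830777286, 'world_from_camera': array([[ 0.54372664, -0.57292591,  0.61328398,  1.31193818],
       [ 0.83924715,  0.36676831, -0.40142898, -0.40579387],
       [ 0.00505593,  0.73296446,  0.68024814,  0.97305913],
       [ 0.        ,  0.        ,  0.        ,  1.        ]])}
{'fov_y': 65.13588156975408, 'cx': 321.1684032222554, 'cy': 240.10554121048588, 'T_tool_cam': array([[-1.72691440e-03,  9.48639020e-01,  3.16355855e-01,
         8.23313502e-02],
       [ 9.99998105e-01,  1.92271657e-03, -3.06783759e-04,
         1.28637761e-03],
       [-8.99289692e-04,  3.16354726e-01, -9.48640542e-01,
        -1.23062775e-01],
       [ 0.00000000e+00,  0.00000000e+00,  0.00000000e+00,
         1.00000000e+00]])}
```

View pics/top0.png

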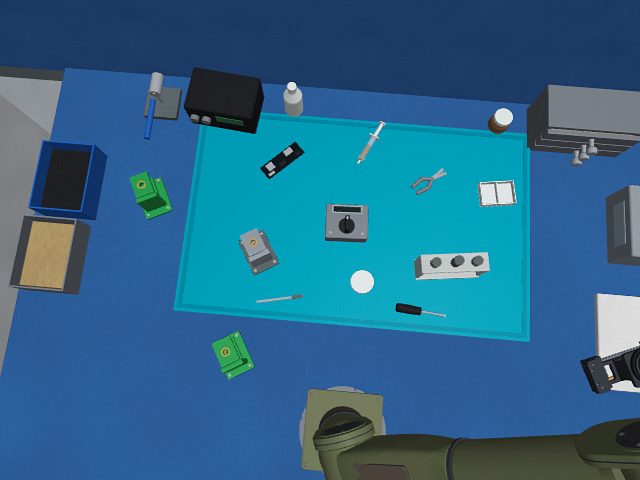

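View pics/scene0.png

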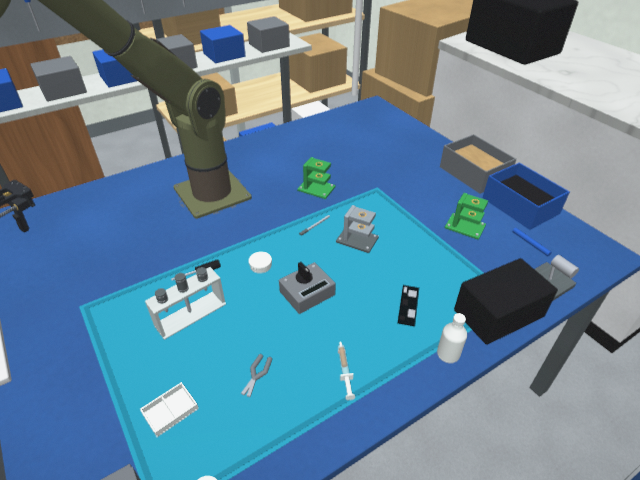

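The top view shows the console knob at about (347,225), the rack handles at (436/458/478, 262), and the grey bracket's bushing at (253,242). The scene view agrees, and its middle rack pin looks like the tallest. The green brackets are decoys.

```bash
cat > h.py <<'E'
from bench import *
import cv2,numpy as np
def cam(n,s=None):
    m=camera_model(n); f=240/np.tan(np.radians(m['fov_y']/2))
    if n=='wrist':
        T=np.eye(4);T[:3,:3]=s['tool_rot'];T[:3,3]=s['tcp_pos'];W=T@m['T_tool_cam']
    else: W=m['world_from_camera']
    return f,m['cx'],m['cy'],W
def atz(c,u,v,z):
    f,cx,cy,W=c; r=W[:3,:3]@np.array([(u-cx)/f,-(v-cy)/f,-1]);o=W[:3,3]
    return o+r*(z-o[2])/r[2]
def cloud(c,d):
    f,cx,cy,W=c; v,u=np.mgrid[:480,:640]
    P=np.stack([(u-cx)/f*d,-(v-cy)/f*d,-d],-1)
    return P@W[:3,:3].T+W[:3,3]
def proj(c,p):
    f,cx,cy,W=c; q=W[:3,:3].T@(np.asarray(p)-W[:3,3]); return cx-f*q[0]/q[2],cy+f*q[1]/q[2]
def shot(name,crop=None):
    s=read_state();p,d=get_image('wrist');cv2.imwrite(f'pics/{name}.png',p[...,::-1]);np.save(f'pics/{name}.npy',d)
    import pickle;pickle.dump(s,open(f'pics/{name}.pkl','wb'));return s,p,d,cam('wrist',s)
E
python3 - <<'E'
from h import *
c=cam('top');d=np.load('pics/top0.npy');P=cloud(c,d)
for n,u,v,z in[('knob',347,225,.09),('p1',436,262,.13),('p2',458,261,.13),('p3',478,261,.13),('mouth',253,242,.105)]:
    w=P[v-6:v+7,u-6:u+7].reshape(-1,3);print(n,np.round(atz(c,u,v,z),3),np.round(P[v,u],3),'maxz',round(w[:,2].max(),3))
def rect(u0,u1,v0,v1,z0,z1):
    q=P[v0:v1,u0:u1].reshape(-1,3);q=q[(q[:,2]>z0)&(q[:,2]<z1)];r=cv2.minAreaRect((q[:,:2]*1000).astype(np.float32));print(len(q),r)
rect(315,380,195,250,.044,.056);rect(405,500,240,290,.093,.107);rect(230,285,220,280,.098,.112)
E
```

```text
knob [0.547 0.032 0.09 ] [0.547 0.032 0.087] maxz 0.1
p1 [ 0.458 -0.205  0.13 ] [ 0.458 -0.206  0.129] maxz 0.135
p2 [ 0.465 -0.263  0.13 ] [ 0.463 -0.259  0.143] maxz 0.15
p3 [ 0.47  -0.315  0.13 ] [ 0.47  -0.315  0.128] maxz 0.136
mouth [0.474 0.281 0.105] [0.483 0.288 0.06 ] maxz 0.112
1216 ((568.4965209960938, 33.718109130859375), (101.04036712646484, 118.77180480957031), 2.94189453125)
952 ((466.7733154296875, -261.79296875), (51.4996337890625, 181.7457275390625), 7.618159770965576)
533 ((467.96923828125, 278.61273193359375), (80.08015441894531, 58.19607162475586), 32.021156311035156)
```

```bash
R='x'; python3 -m pendant '[{"translation":[30.6,-26.2,0],"roll":0,"fingers":88},{"translation":[30.6,-26.2,0],"roll":0,"fingers":88},{"translation":[30.6,-26.2,0],"roll":0,"fingers":88},{"translation":[30.6,-26.2,0],"roll":0,"fingers":88},{"translation":[30.6,-26.2,0],"roll":0,"fingers":88}]'
python3 -m pendant '[{"translation":[30.6,-26.2,0],"roll":0,"fingers":88},{"translation":[30.6,-26.2,0],"roll":0,"fingers":88},{"translation":[30.6,-26.2,0],"roll":0,"fingers":88},{"translation":[30.6,-26.2,0],"roll":0,"fingers":88},{"translation":[30.6,-26.2,0],"roll":0,"fingers":88}]'
python3 -c "
from bench import *
print(read_state()['qpos'])"
```

```text
time_s: 0.52
tcp_pos: [0.3291, -0.3973, 0.2605]
tool_rot: [[0.926, 0.379, -0.0], [0.379, -0.926, 0.001], [-0.0, -0.001, -1.0]]
ft_force: [0.8, -0.3, -0.8]
gripper_width: 0.088
grasp_force: 0.0
time_s: 0.93
tcp_pos: [0.4211, -0.2181, 0.2606]
tool_rot: [[0.925, 0.379, -0.0], [0.379, -0.925, 0.0], [-0.0, -0.0, -1.0]]
ft_force: [1.6, -0.2, -0.5]
gripper_width: 0.0881
grasp_force: 0.0
[ 0.48609987  0.4975307  -0.15963761  2.0070727   0.1263919   0.64655239
 -0.93769779]
```

```bash
python3 - <<'E'
from h import *
s,p,d,c=shot('rack1');P=cloud(c,d)
print(proj(c,[.465,-.261,.145]))
q=P[(P[...,2]>.140)&(P[...,2]<.156)];q=q[(abs(q[:,0]-.465)<.04)&(abs(q[:,1]+.26)<.04)];r=cv2.minEnclosingCircle((q[:,:2]*1000).astype(np.float32));print(len(q),q.mean(0),r,np.median(q[:,2]))
for y in(-.205,-.315):
  q=P[(P[...,2]>.122)&(P[...,2]<.136)];q=q[(abs(q[:,0]-.465)<.03)&(abs(q[:,1]-y)<.025)];print(len(q),q.mean(0) if len(q) else 0)
q=P[(P[...,2]>.096)&(P[...,2]<.104)];q=q[(abs(q[:,0]-.465)<.08)&(abs(q[:,1]+.26)<.13)];print(cv2.minAreaRect((q[:,:2]*1000).astype(np.float32)))
E
python3 -m pendant '[{"translation":[30.6,-26.2,0],"roll":0,"fingers":88},{"translation":[30.6,-26.2,0],"roll":0,"fingers":88},{"translation":[30.6,-26.2,0],"roll":0,"fingers":88},{"translation":[30.6,-26.2,0],"roll":0,"fingers":88},{"translation":[30.6,-26.2,0],"roll":0,"fingers":88}]'
python3 -m pendant '[{"translation":[30.6,-26.2,0],"roll":0,"fingers":88},{"translation":[30.6,-26.2,0],"roll":-7,"fingers":88},{"translation":[0,0,0],"roll":-7,"fingers":88},{"translation":[0,0,0],"roll":-7,"fingers":88},{"translation":[0,0,0],"roll":-7,"fingers":88}]'
python3 -c "
from bench import *
print(read_state()['qpos'])"
```

```text
(np.float64(405.57924602425726), np.float64(208.40326909337028))
1224 [ 0.46669346 -0.26212282  0.14403507] ((466.4395446777344, -262.5172119140625), 13.31435775756836) 0.14415575781756984
1144 [ 0.46010458 -0.20794102  0.12689884]
1112 [ 0.47338963 -0.3159802   0.12688655]
((466.12725830078125, -263.3069152832031), (50.32537841796875, 180.7456817626953), 7.122950077056885)
time_s: 1.4
tcp_pos: [0.5131, -0.0391, 0.2606]
tool_rot: [[0.925, 0.379, -0.001], [0.379, -0.925, -0.0], [-0.001, 0.0, -1.0]]
ft_force: [0.8, -0.4, 0.5]
gripper_width: 0.088
grasp_force: 0.0
time_s: 1.82
tcp_pos: [0.5494, 0.0318, 0.2602]
tool_rot: [[0.633, 0.774, -0.001], [0.774, -0.633, -0.0], [-0.001, -0.001, -1.0]]
ft_force: [-0.0, -0.6, -0.3]
gripper_width: 0.0881
grasp_force: 0.0
[ 0.02278917  0.59710643 -0.26909995  1.79053573  0.21343294  0.7833102
 -1.03908793]
```

View pics/rack1.png

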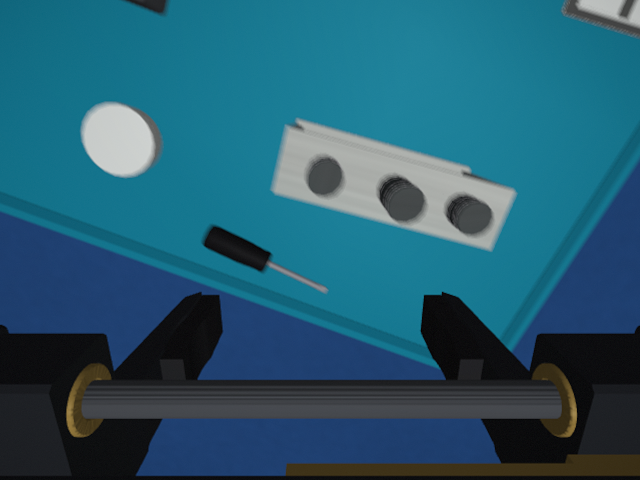

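The wrist picture shows the rack with its tall-handled pin in the middle hole, about (402,200), and short pins on either side. Continuing the roll.

```bash
for i in 1 2 3; do python3 -m pendant '[{"translation":[0,0,0],"roll":-7,"fingers":88},{"translation":[0,0,0],"roll":-7,"fingers":88},{"translation":[0,0,0],"roll":-7,"fingers":88},{"translation":[0,0,0],"roll":-7,"fingers":88},{"translation":[0,0,0],"roll":-7,"fingers":88}]' | grep -E 'time|tcp|tool'; done
python3 -m pendant '[{"translation":[0,0,0],"roll":-7,"fingers":88},{"translation":[0,0,0],"roll":-7,"fingers":88},{"translation":[0,0,0],"roll":-7,"fingers":88},{"translation":[0,0,0],"roll":-6,"fingers":88},{"translation":[0,0,0],"roll":0,"fingers":88}]'
python3 - <<'E'
from h import *
s,p,d,c=shot('knob1');P=cloud(c,d);print(s['qpos'],np.degrees(np.arctan2(s['tool_rot'][1][0],s['tool_rot'][0][0])))
N=lambda q,r:q[(abs(q[:,0]-.555)<r)&(abs(q[:,1]-.03)<r)]
q=N(P[(P[...,2]>.088)&(P[...,2]<.1)],.05);print(len(q),q.mean(0),cv2.minAreaRect((q[:,:2]*1000).astype(np.float32)))
q=N(P[(P[...,2]>.044)&(P[...,2]<.0535)],.1);print(len(q),q.mean(0),cv2.minAreaRect((q[:,:2]*1000).astype(np.float32)))
E
```

```text
time_s: 2.23
tcp_pos: [0.5493, 0.0306, 0.2604]
tool_rot: [[0.076, 0.997, -0.001], [0.997, -0.076, -0.0], [-0.0, -0.001, -1.0]]
time_s: 2.65
tcp_pos: [0.5492, 0.0305, 0.2604]
tool_rot: [[-0.509, 0.861, -0.001], [0.861, 0.509, -0.0], [0.0, -0.001, -1.0]]
time_s: 3.07
tcp_pos: [0.5492, 0.0304, 0.2604]
tool_rot: [[-0.911, 0.413, -0.001], [0.413, 0.911, -0.0], [0.001, -0.001, -1.0]]
time_s: 3.48
tcp_pos: [0.5493, 0.0303, 0.2601]
tool_rot: [[-0.999, -0.042, -0.001], [-0.042, 0.999, 0.0], [0.001, 0.0, -1.0]]
ft_force: [0.3, 0.3, -1.1]
gripper_width: 0.0878
grasp_force: 0.0
[ 0.38390579  0.7311908  -0.92179628  1.77277712  0.68601625  0.9954795
  0.80091966] -177.60186769104735
739 [0.55357866 0.03196518 0.09196033] ((554.1930541992188, 32.12419891357422), (41.424434661865234, 11.603036880493164), 2.15902042388916)
10999 [0.56672835 0.03247329 0.0494632 ] ((568.3895263671875, 32.60710144042969), (99.77886962890625, 120.02472686767578), 2.349830389022827)
```

View pics/knob1.png

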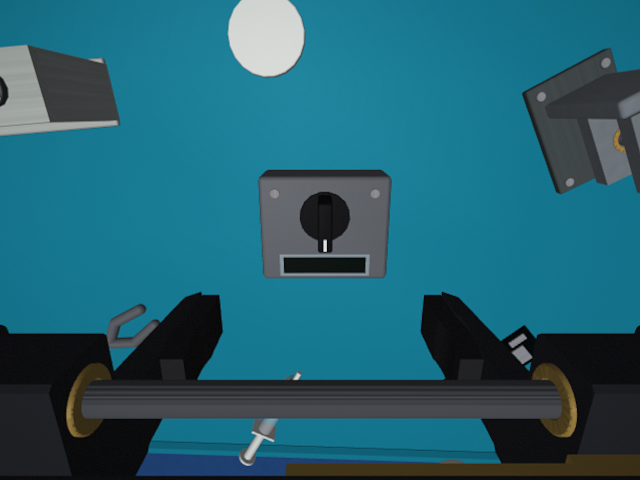

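Knob bar centre is at (325,220), aligned with the display side, as computed. Descend and grip.

```bash

python3 -m pendant '[{"translation":[-5,1.5,38],"roll":0,"fingers":60},{"translation":[0,0,38],"roll":0,"fingers":50},{"translation":[0,0,38],"roll":0,"fingers":50},{"translation":[0,0,36],"roll":0,"fingers":50},{"translation":[0,0,28],"roll":0,"fingers":50}]'
python3 -m pendant '[{"translation":[0,0,0],"roll":0,"fingers":50},{"translation":[0,0,0],"roll":0,"fingers":0},{"translation":[0,0,0],"roll":0,"fingers":0},{"translation":[0,0,0],"roll":0,"fingers":0},{"translation":[0,0,0],"roll":0,"fingers":0}]'
python3 -m pendant '[{"translation":[0,0,0],"roll":0,"fingers":0},{"translation":[0,0,0],"roll":0,"fingers":0},{"translation":[0,0,0],"roll":0,"fingers":0}]'
```

```text
time_s: 3.95
tcp_pos: [0.5534, 0.0319, 0.08]
tool_rot: [[-0.999, -0.036, -0.002], [-0.036, 0.999, -0.001], [0.002, -0.001, -1.0]]
ft_force: [-0.3, -0.7, -0.0]
gripper_width: 0.0568
grasp_force: 0.0
time_s: 4.37
tcp_pos: [0.5556, 0.0329, 0.0847]
tool_rot: [[-0.999, -0.039, 0.003], [-0.039, 0.999, 0.0], [-0.003, 0.0, -1.0]]
ft_force: [0.2, 0.2, 0.3]
gripper_width: 0.0251
grasp_force: 0.0
time_s: 4.62
tcp_pos: [0.555, 0.0334, 0.0838]
tool_rot: [[-0.999, -0.04, 0.002], [-0.04, 0.999, 0.001], [-0.002, 0.001, -1.0]]
ft_force: [-1.1, 0.8, 6.4]
gripper_width: 0.0116
grasp_force: 30.0
```

```bash

for i in 1 2; do python3 -m pendant '[{"translation":[0,0,0],"roll":6,"fingers":0},{"translation":[0,0,0],"roll":6,"fingers":0},{"translation":[0,0,0],"roll":6,"fingers":0},{"translation":[0,0,0],"roll":6,"fingers":0},{"translation":[0,0,0],"roll":6,"fingers":0}]' |grep -E 'tool|time|force'; done
python3 -m pendant '[{"translation":[0,0,0],"roll":5,"fingers":0},{"translation":[0,0,0],"roll":4,"fingers":0},{"translation":[0,0,0],"roll":3,"fingers":0},{"translation":[0,0,0],"roll":0,"fingers":0},{"translation":[0,0,0],"roll":0,"fingers":0}]'
python3 -c "
from bench import *
import math
s=read_state();print(s['ft_torque'],s['qpos'],math.degrees(math.atan2(s['tool_rot'][1][0],s['tool_rot'][0][0])))"
```

```text
time_s: 5.03
tool_rot: [[-0.883, 0.47, 0.002], [0.47, 0.883, 0.0], [-0.001, 0.001, -1.0]]
ft_force: [-0.1, -0.4, 7.2]
grasp_force: 30.0
time_s: 5.45
tool_rot: [[-0.53, 0.848, 0.001], [0.848, 0.53, -0.001], [-0.001, 0.0, -1.0]]
ft_force: [-1.1, -0.6, 8.3]
grasp_force: 30.0
time_s: 5.87
tcp_pos: [0.5545, 0.0325, 0.0837]
tool_rot: [[-0.349, 0.937, 0.001], [0.937, 0.349, -0.001], [-0.002, 0.0, -1.0]]
ft_force: [-2.1, -1.2, 8.5]
gripper_width: 0.0122
grasp_force: 30.0
[-0.25021944  0.18392294  0.56540991] [ 0.09262129  0.89479423 -0.40185917  1.89530913  0.70075012  0.49546992
 -0.44940118] 110.40480940162841
```

```bash

python3 -m pendant '[{"translation":[0,0,0],"roll":0,"fingers":88},{"translation":[0,0,0],"roll":0,"fingers":88},{"translation":[0,0,0],"roll":0,"fingers":88},{"translation":[0,0,0],"roll":0,"fingers":88},{"translation":[0,0,0],"roll":0,"fingers":88}]'
python3 -m pendant '[{"translation":[0,0,-36],"roll":0,"fingers":88},{"translation":[0,0,-36],"roll":0,"fingers":88},{"translation":[0,0,-36],"roll":0,"fingers":88},{"translation":[0,0,-36],"roll":0,"fingers":88},{"translation":[0,0,-36],"roll":0,"fingers":88}]'
python3 - <<'E'
from h import *
s,p,d,c=shot('knob2');P=cloud(c,d);print(np.degrees(np.arctan2(s['tool_rot'][1][0],s['tool_rot'][0][0])))
N=lambda q,r:q[(abs(q[:,0]-.555)<r)&(abs(q[:,1]-.03)<r)]
q=N(P[(P[...,2]>.085)&(P[...,2]<.1)],.05);print(len(q),q.mean(0),cv2.minAreaRect((q[:,:2]*1000).astype(np.float32)))
E
```

```text
time_s: 6.28
tcp_pos: [0.5542, 0.0328, 0.0825]
tool_rot: [[-0.347, 0.938, -0.001], [0.938, 0.347, 0.0], [0.0, -0.0, -1.0]]
ft_force: [0.0, 0.9, -0.1]
gripper_width: 0.0426
grasp_force: 0.0
time_s: 6.7
tcp_pos: [0.5538, 0.0322, 0.2642]
tool_rot: [[-0.346, 0.938, -0.001], [0.938, 0.346, -0.0], [0.0, -0.001, -1.0]]
ft_force: [0.3, 0.5, -0.4]
gripper_width: 0.0763
grasp_force: 0.0
110.25876950812965
799 [0.55419987 0.03264925 0.0915346 ] ((554.6678466796875, 31.680747985839844), (42.04955291748047, 12.61935043334961), 2.103076219558716)
```

```bash

python3 -m pendant '[{"translation":[37,1.6,0],"roll":0,"fingers":88},{"translation":[37,1.6,0],"roll":0,"fingers":88},{"translation":[37,1.6,0],"roll":0,"fingers":88},{"translation":[37,1.6,0],"roll":0,"fingers":88}]' | grep tcp
python3 -m pendant '[{"translation":[37,1.6,0],"roll":0,"fingers":88},{"translation":[37,1.6,0],"roll":0,"fingers":88},{"translation":[37,1.6,0],"roll":0,"fingers":88},{"translation":[0,0,0],"roll":0,"fingers":88},{"translation":[0,0,0],"roll":0,"fingers":88}]'
python3 - <<'E'
from h import *
s,p,d,c=shot('br1');P=cloud(c,d);print(s['qpos'],s['tcp_pos'])
hsv=cv2.cvtColor(p,cv2.COLOR_RGB2HSV)
N=(abs(P[...,0]-.474)<.06)&(abs(P[...,1]-.281)<.06)
m=N&(P[...,2]>.099)&(P[...,2]<.112);q=P[m];print(len(q),q.mean(0),cv2.minAreaRect((q[:,:2]*1000).astype(np.float32)))
b=m&(hsv[...,0]>12)&(hsv[...,0]<32)&(hsv[...,1]>90);q=P[b];print('brass',len(q),q.mean(0),np.argwhere(b).mean(0)[::-1],cv2.minEnclosingCircle((q[:,:2]*1000).astype(np.float32)))
u,v=np.argwhere(b).mean(0)[::-1].astype(int)
im=p[max(0,v-75):v+75,max(0,u-100):u+100,::-1];cv2.imwrite('pics/br1c.png',cv2.resize(im,None,fx=4,fy=4,interpolation=cv2.INTER_CUBIC));print(u-100,v-75)
E
```

```text
tcp_pos: [0.5085, 0.1744, 0.2625]
time_s: 7.5
tcp_pos: [0.4738, 0.282, 0.2625]
tool_rot: [[-0.351, 0.936, -0.001], [0.936, 0.351, 0.001], [0.001, -0.0, -1.0]]
ft_force: [-0.8, -1.3, -0.3]
gripper_width: 0.0882
grasp_force: 0.0
[-0.26788791  0.63886069 -0.58957412  1.77585283  0.44966968  0.86451396
 -0.7051306 ] [0.47375058 0.28201217 0.26253759]
6201 [0.46707238 0.27846286 0.10414154] ((467.9134216308594, 278.11431884765625), (78.08712768554688, 59.36700439453125), 30.844066619873047)
brass 337 [0.47390302 0.28126097 0.10485149] [321.33827893 225.61424332] ((474.1412048339844, 280.87774658203125), 11.685145378112793)
221 150
```

View pics/br1c.png

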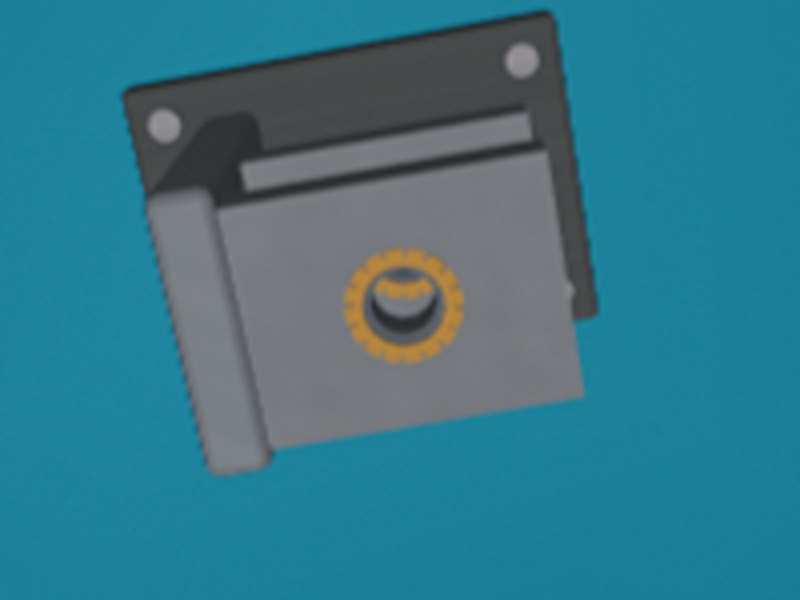

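The crop shows the bushing ring centred at full-image pixel (321.8,226), and its mouth is almost exactly under the TCP. Now to the rack.

```bash

python3 -m pendant '[{"translation":[0,0,0],"roll":6.6,"fingers":88},{"translation":[0,0,0],"roll":6.7,"fingers":88},{"translation":[-38.5,-5.3,0],"roll":0,"fingers":88},{"translation":[-38.5,-5.3,0],"roll":0,"fingers":88}]' | grep tcp
for i in 1 2; do python3 -m pendant '[{"translation":[-38.5,-5.3,0],"roll":0,"fingers":88},{"translation":[-38.5,-5.3,0],"roll":0,"fingers":88},{"translation":[-38.5,-5.3,0],"roll":0,"fingers":88},{"translation":[-38.5,-5.3,0],"roll":0,"fingers":88},{"translation":[-38.5,-5.3,0],"roll":0,"fingers":88}]' | grep tcp; done
python3 -m pendant '[{"translation":[-38.5,-5.3,0],"roll":0,"fingers":88},{"translation":[-38.5,-5.3,0],"roll":0,"fingers":88},{"translation":[0,0,0],"roll":0,"fingers":88},{"translation":[0,0,0],"roll":0,"fingers":88}]'
python3 - <<'E'
from h import *
s,p,d,c=shot('pin2');P=cloud(c,d);R=np.array(s['tool_rot']);t=np.array(s['tcp_pos']);print(t,s['qpos'][6])
for x,y,z in((.4665,-.2623,.145),(.460,-.208,.128),(.473,-.316,.128)):
  q=P[(P[...,2]>z-.006)&(P[...,2]<z+.006)];q=q[(abs(q[:,0]-x)<.02)&(abs(q[:,1]-y)<.02)];r=cv2.minEnclosingCircle((q[:,:2]*1000).astype(np.float32));print(r,q.mean(0),'tool',R.T@(np.r_[np.array(r[0])/1e3,z]-t)*1e3)
E
```

```text
tcp_pos: [0.4742, 0.2013, 0.2625]
tcp_pos: [0.4704, 0.0032, 0.2625]
tcp_pos: [0.4664, -0.1911, 0.2625]
time_s: 9.05
tcp_pos: [0.4646, -0.2693, 0.2619]
tool_rot: [[-0.112, 0.994, -0.002], [0.994, 0.112, -0.001], [-0.001, -0.002, -1.0]]
ft_force: [0.5, 1.4, 0.1]
gripper_width: 0.088
grasp_force: 0.0
[ 0.46459755 -0.26926864  0.26187747] 0.10643754743889024
((466.5607604980469, -262.6542663574219), 13.216568946838379) [ 0.46639037 -0.26181623  0.14395146] tool [  6.48063083   2.93985061 116.86448058]
((459.7690124511719, -208.31307983398438), 13.235051155090332) [ 0.45966813 -0.20795302  0.12697439] tool [ 61.25908774   2.31038326 133.80605145]
((473.3561096191406, -317.09375), 13.377845764160156) [ 0.473207   -0.31600481  0.12686483] tool [-48.3587817    3.63418439 133.92293547]
```

```bash

python3 -m pendant '[{"translation":[6.2,2.7,36],"roll":0,"fingers":60},{"translation":[0,0,36],"roll":0,"fingers":55},{"translation":[0,0,36],"roll":0,"fingers":55},{"translation":[0,0,25],"roll":0,"fingers":55},{"translation":[0,0,0],"roll":0,"fingers":45}]'
python3 -m pendant '[{"translation":[0,0,0],"roll":0,"fingers":40},{"translation":[0,0,0],"roll":0,"fingers":30},{"translation":[0,0,0],"roll":0,"fingers":0},{"translation":[0,0,0],"roll":0,"fingers":0},{"translation":[0,0,0],"roll":0,"fingers":0}]'
python3 -m pendant '[{"translation":[0,0,0],"roll":0,"fingers":0},{"translation":[0,0,0],"roll":0,"fingers":0},{"translation":[0,0,0],"roll":0,"fingers":0}]'
```

```text
time_s: 9.52
tcp_pos: [0.4659, -0.2558, 0.1258]
tool_rot: [[-0.124, 0.992, -0.008], [0.992, 0.124, 0.004], [0.005, -0.008, -1.0]]
ft_force: [-0.3, 0.1, 0.3]
gripper_width: 0.057
grasp_force: 0.0
time_s: 9.93
tcp_pos: [0.4671, -0.2588, 0.131]
tool_rot: [[-0.12, 0.993, -0.003], [0.993, 0.12, -0.002], [-0.001, -0.003, -1.0]]
ft_force: [-4.3, -0.1, 9.2]
gripper_width: 0.0253
grasp_force: 30.0
time_s: 10.18
tcp_pos: [0.4671, -0.2588, 0.131]
tool_rot: [[-0.12, 0.993, -0.003], [0.993, 0.12, -0.002], [-0.001, -0.003, -1.0]]
ft_force: [-6.2, 0.0, 7.7]
gripper_width: 0.0249
grasp_force: 30.0
```

```bash

python3 -m pendant '[{"translation":[0,0,-8],"roll":0,"fingers":0},{"translation":[0,0,-15],"roll":0,"fingers":0},{"translation":[0,0,-25],"roll":0,"fingers":0},{"translation":[0,0,-35],"roll":0,"fingers":0},{"translation":[0,0,-35],"roll":0,"fingers":0}]'
python3 -m pendant '[{"translation":[0,0,-12],"roll":0,"fingers":0},{"translation":[0,0,0],"roll":0,"fingers":0},{"translation":[0,0,0],"roll":0,"fingers":0}]'
python3 - <<'E'
from h import *
s,p,d,c=shot('pin3');P=cloud(c,d);R=np.array(s['tool_rot']);t=np.array(s['tcp_pos'])
T=(P-t)@R;m=(abs(T[...,0])<.03)&(abs(T[...,1])<.03)&(T[...,2]>.03)&(d>0)
for z in range(40,125,10):
  k=m&(T[...,2]>z/1e3-.004)&(T[...,2]<z/1e3+.004)&(P[...,2]>.108);q=T[k]*1e3
  if len(q)>5:
    uv=np.argwhere(k);print(z,len(q),q.max(0),'midy',(q[:,1].min()+q[:,1].max())/2,q[:,1].ptp() if hasattr(q,'ptp') else np.ptp(q[:,1]))
E
```

```text
time_s: 10.6
tcp_pos: [0.4686, -0.2577, 0.2495]
tool_rot: [[-0.122, 0.993, -0.0], [0.993, 0.122, 0.001], [0.001, -0.0, -1.0]]
ft_force: [0.8, -1.7, -1.3]
gripper_width: 0.0252
grasp_force: 30.0
time_s: 10.85
tcp_pos: [0.4692, -0.2582, 0.2606]
tool_rot: [[-0.121, 0.993, 0.002], [0.993, 0.121, -0.001], [-0.001, 0.002, -1.0]]
ft_force: [0.2, 1.1, -2.2]
gripper_width: 0.0252
grasp_force: 30.0
50 76 [ 1.67864359  4.67054191 53.99210244] midy 0.022234938058822262 9.29661393603287
60 106 [ 1.5595415   4.87714177 63.93733368] midy 0.021481110140786353 9.711321327575885
70 94 [ 1.50367053  5.09799232 73.61657865] midy 0.30270100658308063 9.590582624003265
80 81 [ 1.87495918  4.73006223 83.48184641] midy 0.008644173820605339 9.442836106256467
90 77 [ 1.51195425  4.949135   93.91624358] midy 0.06426452853476716 9.769740942438236
100 68 [  1.41846859   5.10901172 103.98202353] midy 0.3136884630917751 9.590646512260495
110 52 [  1.40522896   4.66685856 113.95540549] midy 0.03646560898608309 9.260785904641985
```

View pics/pin3.png

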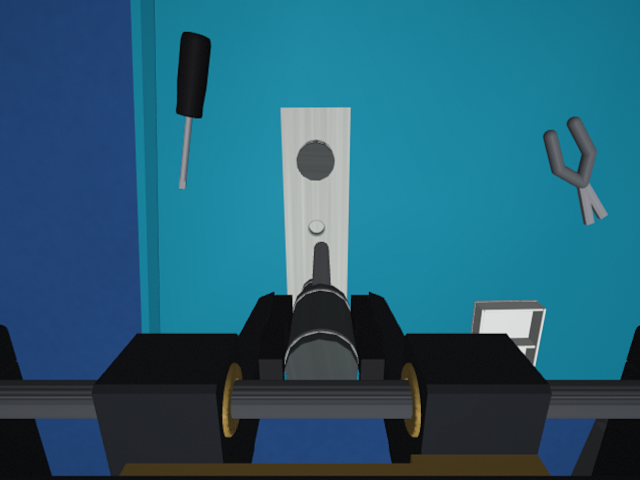

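The picture shows the pin upright in the fingers, with its tip near (320,243). The axis is about 3.5 mm toward tool −x with no measurable tilt. Carrying it to the bracket.

```bash

python3 -m pendant '[{"translation":[0,0,-25],"roll":0,"fingers":0},{"translation":[20,2.5,0],"roll":0,"fingers":0},{"translation":[38.5,5,0],"roll":0,"fingers":0},{"translation":[38.5,5,0],"roll":0,"fingers":0},{"translation":[38.5,5,0],"roll":0,"fingers":0}]' | grep tcp
python3 -m pendant '[{"translation":[38.5,5,0],"roll":0,"fingers":0},{"translation":[38.5,5,0],"roll":0,"fingers":0},{"translation":[38.5,5,0],"roll":0,"fingers":0},{"translation":[38.5,5,0],"roll":0,"fingers":0},{"translation":[38.5,5,0],"roll":0,"fingers":0}]' | grep tcp
python3 -m pendant '[{"translation":[38.5,5,0],"roll":0,"fingers":0},{"translation":[38.5,5,0],"roll":0,"fingers":0},{"translation":[38.5,5,0],"roll":0,"fingers":0},{"translation":[38.5,5,0],"roll":0,"fingers":0},{"translation":[38.5,5,0],"roll":0,"fingers":0}]' | grep tcp
python3 -m pendant '[{"translation":[18,2.5,20],"roll":0,"fingers":0},{"translation":[0,0,0],"roll":0,"fingers":0},{"translation":[0,0,0],"roll":0,"fingers":0},{"translation":[0,0,0],"roll":0,"fingers":0}]'
cat > chk.py <<'E'
from h import *
import sys
s,p,d,c=shot(sys.argv[1]);P=cloud(c,d);R=np.array(s['tool_rot']);t=np.array(s['tcp_pos']);print('tcp',t)
T=(P-t)@R*1e3;hsv=cv2.cvtColor(p,cv2.COLOR_RGB2HSV)
b=(abs(P[...,2]-.105)<.004)&(hsv[...,0]>12)&(hsv[...,0]<32)&(hsv[...,1]>90)&(abs(P[...,0]-.474)<.02)&(abs(P[...,1]-.281)<.02)
q=T[b].astype(np.float32);print('brass n',len(q),'centre tool',cv2.minEnclosingCircle(q[:,:2]) if len(q) else 0)
m=(abs(T[...,0])<30)&(abs(T[...,1])<30)&(d>0)&(P[...,2]>.108)
for z in(60,80,100,112):
  k=m&(abs(T[...,2]-z)<5);q=T[k]
  if len(q)>5:print(z,len(q),'axis x',q[:,0].max()-5,'midy',(q[:,1].min()+q[:,1].max())/2)
im=p[100:325,170:470,::-1];cv2.imwrite(f'pics/{sys.argv[1]}c.png',cv2.resize(im,None,fx=2.6,fy=2.6,interpolation=cv2.INTER_CUBIC))
E
python3 chk.py hov1
```

```text
tcp_pos: [0.4686, -0.1202, 0.2832]
tcp_pos: [0.47, 0.0741, 0.2832]
tcp_pos: [0.4716, 0.2681, 0.2828]
time_s: 12.48
tcp_pos: [0.4726, 0.2835, 0.2634]
tool_rot: [[-0.121, 0.993, -0.002], [0.993, 0.121, -0.003], [-0.003, -0.002, -1.0]]
ft_force: [-1.2, -0.4, -1.3]
gripper_width: 0.0251
grasp_force: 30.0
tcp [0.47263352 0.28349924 0.26339682]Traceback (most recent call last):
  File "chk.py", line 6, in <module>
    q=T[b].astype(np.float32);print('brass n',len(q),'centre tool',cv2.minEnclosingCircle(q[:,:2]) if len(q) else 0)
                                                                   ~~~~~~~~~~~~~~~~~~~~~~^^^^^^^^^
cv2.error: OpenCV(4.12.0) /io/opencv/modules/imgproc/src/shapedescr.cpp:201: error: (-215:Assertion failed) count >= 0 && (depth == CV_32F || depth == CV_32S) in function 'minEnclosingCircle'
```

Fix contiguity and descend 22 mm first.

```bash
sed -i 's/minEnclosingCircle(q\[:,:2\])/minEnclosingCircle(q[:,:2].copy())/' chk.py
python3 -m pendant '[{"translation":[1,1,12],"roll":0,"fingers":0},{"translation":[0,0,9],"roll":0,"fingers":0},{"translation":[0,0,0],"roll":0,"fingers":0},{"translation":[0,0,0],"roll":0,"fingers":0},{"translation":[0,0,0],"roll":0,"fingers":0}]'; python3 chk.py hov2
```

```text
time_s: 12.95
tcp_pos: [0.4739, 0.2859, 0.2436]
tool_rot: [[-0.121, 0.993, -0.0], [0.993, 0.121, -0.0], [-0.0, -0.0, -1.0]]
ft_force: [0.3, 0.1, -1.8]
gripper_width: 0.0253
grasp_force: 30.0
tcp [0.47392351 0.2858618  0.24364629]
brass n 309 centre tool ((-4.32717227935791, -0.1426105499267578), 11.806227684020996)
60 136 axis x -3.4701323300624907 midy 0.043755847340599896
80 100 axis x -3.4935124733420313 midy 0.029893931375634786
100 83 axis x -3.404715333617429 midy 0.33569206463260093
112 47 axis x -3.671031227129906 midy 0.029334554949075553
```

View pics/hov2c.png

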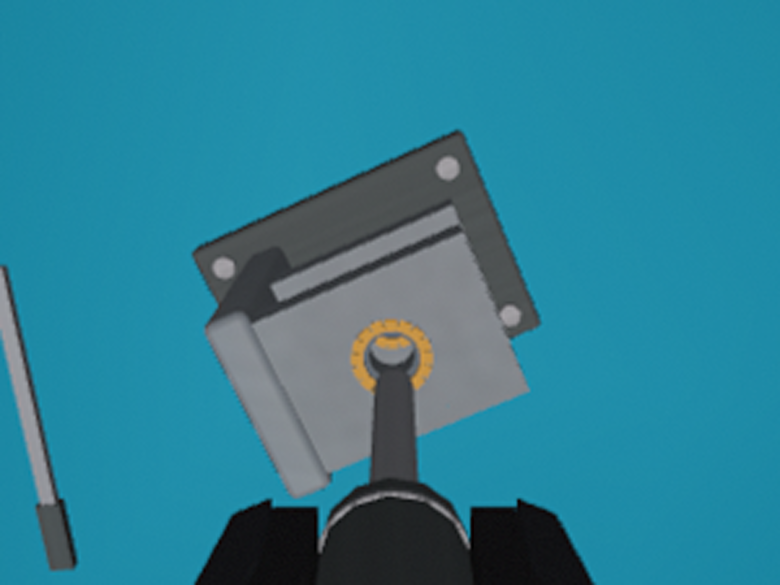

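The crop shows the ring around (392,355) with the pin tip just below it. The pin needs about −1 mm in tool x. Starting insertion.

```bash

python3 -m pendant '[{"translation":[-1,-0.2,5],"roll":0,"fingers":0},{"translation":[0,0,5],"roll":0,"fingers":0},{"translation":[0,0,5],"roll":0,"fingers":0},{"translation":[0,0,4],"roll":0,"fingers":0},{"translation":[0,0,4],"roll":0,"fingers":0}]'
python3 -m pendant '[{"translation":[0,0,3],"roll":0,"fingers":0},{"translation":[0,0,0],"roll":0,"fingers":0},{"translation":[0,0,0],"roll":0,"fingers":0}]'; python3 chk.py ins1
```

```text
time_s: 13.42
tcp_pos: [0.4736, 0.285, 0.2201]
tool_rot: [[-0.122, 0.993, -0.0], [0.993, 0.122, -0.0], [-0.0, -0.0, -1.0]]
ft_force: [-0.1, -0.5, -2.0]
gripper_width: 0.0251
grasp_force: 30.0
time_s: 13.67
tcp_pos: [0.4737, 0.2851, 0.2175]
tool_rot: [[-0.122, 0.993, -0.0], [0.993, 0.122, -0.0], [-0.0, -0.0, -1.0]]
ft_force: [0.0, 0.0, -1.8]
gripper_width: 0.0256
grasp_force: 30.0
tcp [0.47369201 0.2851121  0.21749813]
brass n 372 centre tool ((-3.5247204303741455, 0.01504040788859129), 11.70688533782959)
60 142 axis x -3.4758302334795848 midy 0.011503311640622016
80 108 axis x -3.6265309091550098 midy 0.23860475012865834
100 84 axis x -3.5450662266816453 midy 0.2989678855977327
112 16 axis x -3.670639441091242 midy -0.009768047068985375
```

```bash

python3 -m pendant '[{"translation":[0,0,8],"roll":0,"fingers":0},{"translation":[0,0,8],"roll":0,"fingers":0},{"translation":[0,0,6],"roll":0,"fingers":0},{"translation":[0,0,6],"roll":0,"fingers":0},{"translation":[0,0,4],"roll":0,"fingers":0}]'
python3 -m pendant '[{"translation":[0,0,4],"roll":0,"fingers":0},{"translation":[0,0,4],"roll":0,"fingers":0},{"translation":[0,0,4],"roll":0,"fingers":0},{"translation":[0,0,4],"roll":0,"fingers":0},{"translation":[0,0,0],"roll":0,"fingers":0}]'
```

```text
time_s: 14.13
tcp_pos: [0.4734, 0.2848, 0.1846]
tool_rot: [[-0.122, 0.993, -0.001], [0.993, 0.122, -0.001], [-0.001, -0.001, -1.0]]
ft_force: [1.2, 0.1, -2.2]
gripper_width: 0.0251
grasp_force: 30.0
time_s: 14.55
tcp_pos: [0.4735, 0.2848, 0.1689]
tool_rot: [[-0.122, 0.993, -0.001], [0.993, 0.122, -0.001], [-0.001, -0.001, -1.0]]
ft_force: [-0.9, -0.2, -2.8]
gripper_width: 0.0251
grasp_force: 30.0
```

```bash

python3 -m pendant '[{"translation":[0,0,5],"roll":0,"fingers":0},{"translation":[0,0,5],"roll":0,"fingers":0},{"translation":[0,0,5],"roll":0,"fingers":0},{"translation":[0,0,5],"roll":0,"fingers":0},{"translation":[0,0,3],"roll":0,"fingers":0}]'
python3 -m pendant '[{"translation":[0,0,0],"roll":0,"fingers":0},{"translation":[0,0,0],"roll":0,"fingers":0},{"translation":[0,0,0],"roll":0,"fingers":0},{"translation":[0,0,0],"roll":0,"fingers":0},{"translation":[0,0,0],"roll":0,"fingers":0}]'
python3 - <<'E'
from h import *
s=read_state();print(s['ft_force'],s['ft_torque'],s['joint_vel'])
p,d=get_image('scene');c=cam('scene');u,v=map(int,proj(c,[.474,.281,.07]))
im=p[v-50:v+40,u-60:u+60,::-1];cv2.imwrite('pics/fin.png',cv2.resize(im,None,fx=6,fy=6,interpolation=cv2.INTER_CUBIC))
for z in(.025,.045,.105,.115):print(z,(np.array(proj(c,[.474,.281,z]))-[u-60,v-50])*6)
E
```

```text
time_s: 14.97
tcp_pos: [0.4735, 0.2849, 0.1459]
tool_rot: [[-0.122, 0.993, -0.001], [0.993, 0.122, -0.001], [-0.001, -0.001, -1.0]]
ft_force: [-0.1, 0.3, -0.6]
gripper_width: 0.0253
grasp_force: 30.0
time_s: 15.38
tcp_pos: [0.4739, 0.2852, 0.1469]
tool_rot: [[-0.121, 0.993, 0.0], [0.993, 0.121, 0.0], [0.0, 0.0, -1.0]]
ft_force: [-0.4, -0.2, -2.5]
gripper_width: 0.025
grasp_force: 30.0
[-0.39045639 -0.20835408 -2.54353556] [-0.09070134 -0.05965147  0.02518862] [ 0.00105569  0.00078963  0.00118125  0.00157463 -0.00018485  0.00079407
  0.00047483]
0.025 [357.6495178  369.74521719]
0.045 [360.04984813 339.74791618]
0.105 [367.53478962 246.20743964]
0.115 [368.82553538 230.07678929]
```

View pics/fin.png

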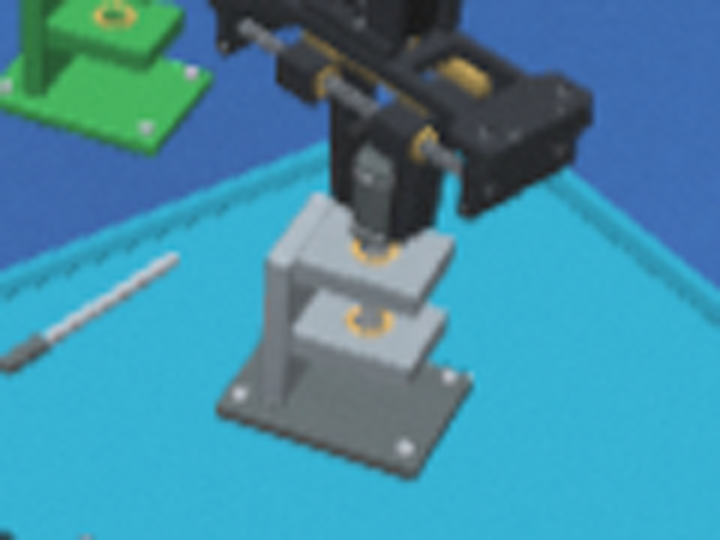

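The picture shows the shaft passing through both brass rings at (372,250) and (370,320). There is a gap under the handle, and side forces are below 1 N.

```bash
python3 -c "
from bench import *
print(job_done())"
```

```text
the job is handed in; nothing more can be done
None
```

I turned the knob to its stop and let it spring back, then handed the job in with the gauge pin held through both bushings: tip about 19 mm below the lower one (worked out from the arm's height, as the tip was hidden), about 11 mm clear under the handle, side forces under 1 N, 15.4 s used.

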